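# Fit the S-hook to the trimming template

## Robot

A 6-joint arm with a two-finger parallel gripper is mounted at the origin on a cart in front of the work surface, level with it; the furniture and walls round the work are solid. World frame = base frame: x ahead of the robot, y to its left, z up, the work surface at z = 0. Lengths are in mm, angles in degrees, forces in N, time in s.
With the tool pointing down it reaches from about 350 to 775 mm from the base axis. Payload 7.3 kg.
Tool frame: the origin (TCP) lies at the very end of the fingers, on their centre line; the grasp point (between the pads) lies behind it (r.tcp_to_grasp is the z of the grasp point in the tool frame, in mm); z points along the fingers, y is the line along which they close (so a half turn about z gives the same grasp; the last joint's range is limited). The gripper opens to 92 mm and grips with 3 to 60 N. Pads are 19 mm wide; open, the fingers measure 130 mm over their backs; the gripper's body (75 mm by 190 mm) begins 47 mm behind the grasp point.
Start: joints at [-78.667, 19.595, 87.324, -0, 73.075, -8.365], TCP at [176.984, -494.293, 189.841] pointing down, gripper open.
Joint ranges: [-145.02, 145.02], [-44.19, 115.74], [2.07, 154.8], [-57.11, 237.11], [16.16, 152.29], [-177.93, 177.93]. Speed limits (degrees/s): [147.25, 147.25, 180, 180, 180, 180].

## Interface

Orientations are given as [roll, pitch, yaw] about the fixed x, y, z axes, in that order (R = Rz(yaw) Ry(pitch) Rx(roll)).
In Python, from workcell import r gives the robot as it stands.
- The arm moves only by the tool play_rows, never from a script. Its argument "commands" is a list of rows, each an object of numbers: "tx", "ty", "tz": the shift along the tool's x, y, z in mm; "ax", "ay", "az": the turn, a rotation vector about the tool's x, y, z in degrees. In form: [{"tx": .., "ty": .., "tz": .., "ax": .., "ay": .., "az": ..}, ...]. A call has 1 to 10 rows; each row shifts and turns the commanded pose from where the row before left it, along the tool's axes as they then stand; what a row does not reach is not made up. A row lasts 1/10 s, in which the tool goes at most 50 mm and 8.59 degrees, less where a joint would pass 70% of its speed; a pose out of reach is approached as far as the arm can. A call with a gripper value outside its range is refused whole. "jaw" is the opening, from 0 (shut) to 1 (fully open), set as the call begins (left out, the last holds). The fingers move at their own pace and stop on an object; "squeeze" is the grip in N (left out, the last holds). Time passes only in rows, so rows that do not move let the fingers close. It gives the time, the measured TCP pose, the force, the opening and the grip force at its end, in the units of the state.
- r.observe(): the state, without advancing time (a new reading comes with each control period).
- r.capture(name): name is "side" or "top" or "wrist"; returns (picture, depth): 480x640x3 uint8, red, green, blue; 480x640 float32, mm along the optical axis (not along the pixel's ray), 0 where there is no reading.
- r.camera_model(name): a dict with "fov_y" (degrees; the focal length in pixels is half the picture's height over the tangent of half this angle, whatever the lens; pixels are square), "cx", "cy" (the principal point, pixels), "distortion" ([k1, k2, p1, p2, k3] as OpenCV has them; the pictures are not rectified), "view" (4x4, takes a point from world to camera coordinates). Camera axes: x right, y up, looking along -z (the intrinsics and any distortion apply to the point x, -y, -z); pixel columns grow to the right and rows downward; lengths in mm; the calibration is good to about 2 mm. A picture is of the moment at which its call begins: read the wrist's pose just before it. camera_model takes no time and is no camera call; for the wrist camera it gives the pose at the moment of the call.
- r.close_job(): hands the job in; it is judged then, once.
Trained networks look in the newest picture that a camera, given by its name, has taken for a name from the list of things; names that differ only in an ending like _2 or _b are one class to them, and where a whole thing is asked for, a point or a joint stands for the part that bears it (a point fixed in the world has none). Each returns a list of dicts, best first, with "score" (0 to 1); they miss things now and then, are a little off and sometimes report something else, mostly with a low value. They report only what shows in the picture. A call takes as long as a camera call.
- r.boxes_of(query, camera): "bbox" ([centre column, centre row, width, height] in pixels, round what is visible of it).
- r.outline_of(query, camera): "pixels" (480x640 bool, what is visible of it) and "bbox" ([centre column, centre row, width, height] in pixels, round what is visible of it).
- r.landmark_of(query, camera): "centre" ([row, column] in pixels: a listed point, or the origin of a listed thing).
The state is a dict: "time_s": time; "q": joint angles; "joint_vel": joint speeds; "joint_torque": joint torques, N m; "tcp_pos": TCP position; "orientation": TCP orientation; "wrist_force": force on the tool from outside, world axes, zero at the start; "moment": the same for the moment, N m; "opening": finger opening in mm; "grip_force": force on a finger pad.
Only numpy, scipy, OpenCV 4.12 (cv2) and the standard library are available. Lean on these libraries where they do the work, as an engineer would, in place of code of your own. Each camera call takes 0.05 s, during which the arm holds its last target. There are 200 camera calls.

## Task

Take the S-hook with the black grip off the little stand and hook it into the round hole of the steel plate that has the rectangular window, so that this plate can later be hung beside the trimmer: the hook's downward tip goes through the hole from above, its shank stays in front of the plate's front end and its grip sits down on the strip of plate between them. Let go so that the S-hook stays there upright, and leave all three plates lying where they are on the riser.

Things in the scene. Friction and masses are not known exactly. Their poses are not given: they have to be found in the camera images.
- s_hook: S-hook of 5 mm wire, 61x14x87 mm, sitting upright on a stand's flat bar (16 mm wide, along y). Origin: lower end of the upper hook's down-pointing tip; z up, x from shank to tip, at the start away from the robot. In mm: shank x -40, down to z -12; lower hook x -40 to -58, lowest z -23. Black grip block on top, x -30 to 6, z 28 to 64, 14 thick (y, to grip); its flat underside rests on bar or plate.
- window_plate: The plate to use: steel, 150x70x5 mm, with a 57x37 mm window and a 22 mm round hole near its front end. Lies flat, loose, rear end under a lip, in one of three places on a plywood riser 75 mm high, front 54 mm jutting out. Origin: hole's axis, at the underside (top z 5 mm). x runs from hole to window, z up. Front end x -27 mm (16 mm strip before the hole); riser's front x 27 mm.
- plain_plate: Another plate on the riser, same size (150x70x5 mm), hole and frame, but without a window. Not to be used or shifted.
- narrow_plate: Another plate on the riser, 150x36x5 mm, same hole and frame, without a window. Not to be used or shifted.

How it is judged:
By the outcome, as a careful person would: the job done as asked, in the order asked, and still so for the second after the job is handed in, with the robot touching nothing.
It also fails if it takes over 35 s, if anything falls off the work surface, if the arm or the gripper's body presses on something with over 40 N, if the wrist force passes 120 N, or if a joint passes its speed limit or range.

## Working session

There is one attempt and no reset: what is moved stays moved. The work goes in short steps, Python scripts to look and compute and a tool call to move; the robot and the scene stay as the last step left them, time stands still between calls to the robot, and variables do not carry over. Pictures are saved under pics/ and viewed, at most 10 in all, crops included, and the job is handed in when it is done.

Besides the shell and the picture viewer there is one more tool, called after "Request:" by a JSON object that holds its "method" and its "body", one argument or row to a line. play_rows: Moves the arm, as the interface text tells. Its arguments: {"type":"object","properties":{"commands":{"type":"array","items":{"type":"object","properties":{"tx":{"type":"number"},"ty":{"type":"number"},"tz":{"type":"number"},"ax":{"type":"number"},"ay":{"type":"number"},"az":{"type":"number"}}}},"jaw":{"type":"number"},"squeeze":{"type":"number"}},"required":["commands"]}

```bash
mkdir -p pics; cat > h.py <<'E'
import numpy as np,cv2
from workcell import r
from scipy.spatial.transform import Rotation as R
def K(m):
    f=240/np.tan(np.radians(m['fov_y']/2)); return np.array([[f,0,m['cx']],[0,f,m['cy']],[0,0,1]])
def rays(m,uv):
    p=cv2.undistortPoints(np.array(uv,float).reshape(-1,1,2),K(m),np.array(m['distortion'],float)).reshape(-1,2)
    return np.c_[p[:,0],-p[:,1],-np.ones(len(p))]
def at_depth(m,uv,d):
    c=rays(m,uv)*np.array(d).reshape(-1,1); V=np.linalg.inv(m['view']); return c@V[:3,:3].T+V[:3,3]
def at_z(m,uv,z):
    V=np.linalg.inv(m['view']); d=rays(m,uv)@V[:3,:3].T; o=V[:3,3]
    return o+d*((z-o[2])/d[:,2])[:,None]
def proj(m,P):
    P=np.atleast_2d(P); v=np.array(m['view']); c=P@v[:3,:3].T+v[:3,3]; c=c*[1,-1,-1]
    return cv2.projectPoints(c,np.zeros(3),np.zeros(3),K(m),np.array(m['distortion'],float))[0].reshape(-1,2)
E
python3 - <<'E'
from h import *
for n in ['side','top']:
    p,d=r.capture(n); m=r.camera_model(n); np.savez(f'{n}.npz',p=p,d=d); 
    V=np.linalg.inv(m['view']);print(n,'cam',V[:3,3].round(),'look',(-V[:3,2]).round(2))
    for q in ['s_hook','window_plate','plain_plate','narrow_plate']:
        o=r.outline_of(q,n)
        for k in o[:2]:
            px=k['pixels']; ok=px&(d>0); 
            if ok.sum()<5: print(q,'few');continue
            rr,cc=np.nonzero(ok); W=at_depth(m,np.c_[cc,rr],d[ok])
            print(q,round(k['score'],2),np.round(k['bbox']),'med',np.median(W,0).round(1),'p2',np.percentile(W,2,0).round(1),'p98',np.percentile(W,98,0).round(1))
        for k in r.landmark_of(q,n)[:2]: print('  lm',k['score'],np.round(k['centre'],1))
    cv2.imwrite(f'pics/{n}0.png',p[...,::-1])
print(r.tcp_to_grasp,r.observe())
E
```

```text
side cam [  200. -1136.   652.] look [ 0.23  0.88 -0.41]
s_hook 0.88 [330. 333.  35.  35.] med [ 460.1 -289.2   99. ] p2 [ 421.6 -295.2    6.9] p98 [ 480.  -170.3  120.4]
  lm 0.61 [342.7 345.6]
window_plate 0.93 [324. 259.  67.  22.] med [511.2  21.7  78.8] p2 [450.5 -16.3  72.7] p98 [584.5  64.1  81.5]
  lm 0.56 [261.6 306.2]
plain_plate 0.81 [297. 232.  52.  17.] med [495.6 199.3  79.2] p2 [432.8 165.5  73.4] p98 [558.2 243.6  81.7]
  lm 0.83 [232.6 281.4]
narrow_plate 0.96 [308. 243.  52.  15.] med [508.6 110.7  78.7] p2 [442.8  90.3  14.2] p98 [571.3 247.1  81.5]
  lm 0.86 [246.3 291. ]
top cam [ 251.   -3. 1426.] look [ 0.18  0.01 -0.98]
s_hook 0.47 [459. 252.  18.  26.] med [ 457.2 -278.6  117.7] p2 [ 429.8 -289.6   40.9] p98 [ 476.8 -272.9  124. ]
  lm 0.6 [242.7 456.2]
window_plate 0.58 [324. 225.  37.  62.] med [507.7  25.2  79. ] p2 [452.4 -11.5  72.4] p98 [585.2  62.4  85. ]
  lm 0.72 [243.3 326. ]
plain_plate 0.71 [246. 240.  37.  67.] med [495.7 207.3  79.2] p2 [429.2 171.6  73.6] p98 [560.4 242.2  85. ]
  lm 0.71 [257.3 248.7]
narrow_plate 0.7 [282. 233.  24.  59.] med [513.3 118.   79.4] p2 [441.1  95.9  72.6] p98 [571.6 138.2  85.4]
  lm 0.68 [252.6 284.7]
-18.8 {'time_s': 0.9, 'q': array([-7.86671248e+01,  1.95934686e+01,  8.73246933e+01,  2.93887435e-04,
        7.30753445e+01, -8.36501708e+00]), 'joint_vel': array([-0.09862049,  0.03968015,  0.00307786, -0.08357914, -0.02123668,
        0.06240238]), 'joint_torque': array([ 1.54694975e-03, -4.31119645e+01, -2.44478738e+01,  7.18562957e-02,
        4.84507915e-02, -2.23831705e-05]), 'tcp_pos': array([ 176.98483963, -494.28969272,  189.85461547]), 'orientation': array([1.79993535e+02, 6.66490325e-04, 1.96978067e+01]), 'wrist_force': array([0.21417835, 0.26607406, 0.8043332 ]), 'moment': array([-0.00645178, -0.04332666,  0.00942568]), 'grip_force': 0.0, 'opening': 91.82628720638539}
```

View pics/side0.png

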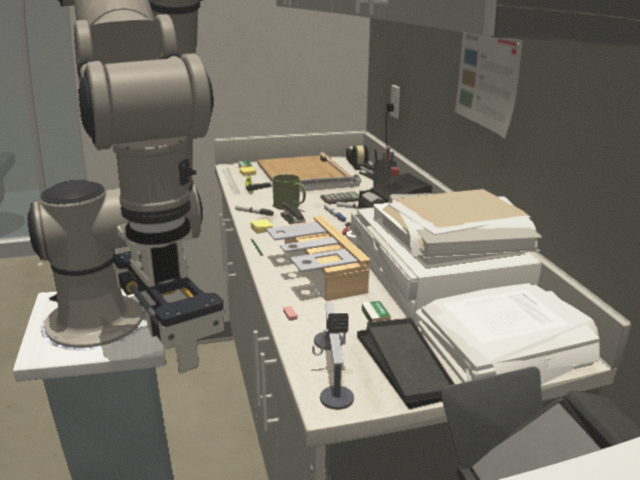

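View pics/top0.png

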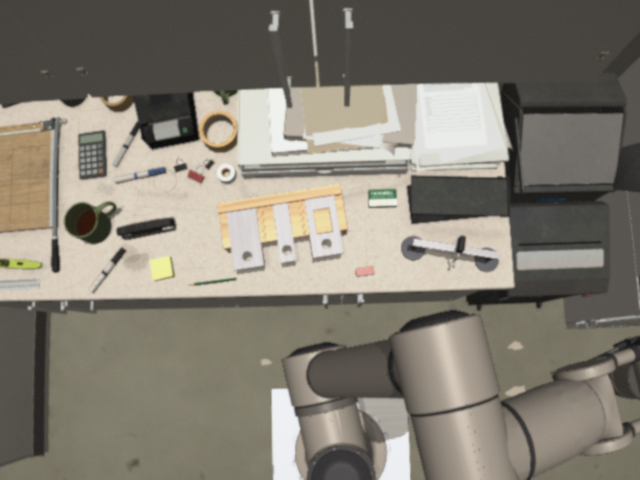

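Side picture: the S-hook grip is at about (338,322) on the two-footed stand. The window plate is the nearest one at (324,259). Top picture: the hook is at about (459,245) and the window plate's hole at about (324,243). I'll get coarse poses, then look with the wrist camera.

```bash
python3 - <<'E'
from h import *
m=r.camera_model('top')
print('hook lm z58',at_z(m,[[456.2,242.7]],58).round(1),'bar ends z86',at_z(m,[[414,247],[487,258]],86).round(1))
print('hole',at_z(m,[[326,243.3],[324,243]],80).round(1),'riser rear',at_z(m,[[220,207],[338,188]],95).round(1))
m2=r.camera_model('side'); print('side hook',at_z(m2,[[345.6,342.7]],58).round(1),'hole',at_z(m2,[[306.2,261.6]],80).round(1))
o=r.observe(); mw=r.camera_model('wrist'); T=np.eye(4);T[:3,:3]=R.from_euler('xyz',o['orientation'],degrees=True).as_matrix();T[:3,3]=o['tcp_pos']
C=np.linalg.inv(T)@np.linalg.inv(mw['view']);print(C.round(2),mw['fov_y'])
a=np.load('top.npz');p=a['p'][180:290,210:510];cv2.imwrite('pics/tc.png',cv2.resize(p,None,fx=2.6,fy=2.6,interpolation=cv2.INTER_CUBIC)[...,::-1])
E
```

```text
hook lm z58 [[ 472.4 -281.9   58. ]] bar ends z86 [[ 461.  -179.1   86. ]
 [ 430.4 -344.8   86. ]]
hole [[476.8  20.6  80. ]
 [477.6  25.2  80. ]] riser rear [[566.4 262.   95. ]
 [602.2 -10.7  95. ]]
side hook [[ 478.2 -285.7   58. ]] hole [[476.9  15.8  80. ]]
[[-0.0000e+00  9.6000e-01  2.8000e-01  7.4250e+01]
 [ 1.0000e+00  0.0000e+00  0.0000e+00  8.0000e-02]
 [ 0.0000e+00  2.8000e-01 -9.6000e-01 -1.9386e+02]
 [ 0.0000e+00  0.0000e+00  0.0000e+00  1.0000e+00]] 58.5227377478717
```

View pics/tc.png

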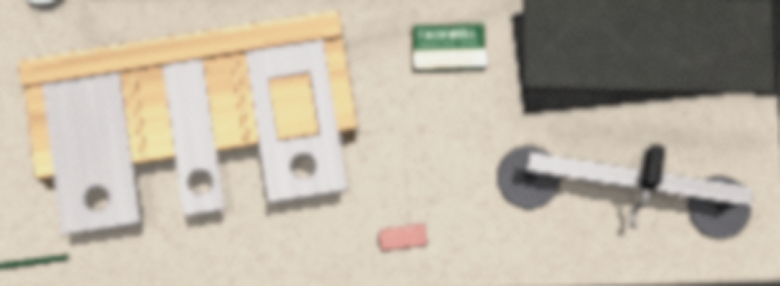

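The crop shows the window plate on the right of the riser and the grip astride the bar. Coarse yaws are about -10.5° for the bar and +7.5° for the plate. I'll work out equal tool-frame rows.

```bash
cat >> h.py <<'E'
def plan(goal,yaw,N):
    o=r.observe(); M=R.from_euler('xyz',o['orientation'],degrees=True)
    G=R.from_euler('xyz',[180,0,yaw],degrees=True)
    w=(M.inv()*G).as_rotvec()/N; a=R.from_rotvec(w)
    tot=M.inv().apply(np.array(goal)-o['tcp_pos'])
    S=sum((R.from_rotvec(w*k).as_matrix() for k in range(N)),np.zeros((3,3)))
    print('t',np.linalg.solve(S,tot).round(2),'a',np.degrees(w).round(2),'N',N,'from',o['tcp_pos'].round(1),o['orientation'].round(2),'F',o['wrist_force'].round(1),o['opening'].round(1),'t',o['time_s'])
E
python3 -c "
from h import *
plan([455,-280,200],-10.5,10)"
```

```text
Traceback (most recent call last):
  File "h.py", line 23, in plan
    print('t',np.linalg.solve(S,tot).round(2),'a',np.degrees(w).round(2),'N',N,'from',o['tcp_pos'].round(1),o['orientation'].round(2),'F',o['wrist_force'].round(1),o['opening'].round(1),'t',o['time_s'])
                                                                                                                                                                    ^^^^^^^^^^^^^^^^^^
AttributeError: 'float' object has no attribute 'round'
```

```bash
sed -i "s/o\['opening'\].round(1)/round(o['opening'],1)/" h.py
python3 -c "
from h import *
plan([455,-280,200],-10.5,10)"
```

```text
t [ 30.27 -18.56  -1.02] a [ 0.   -0.    3.02] N 10 from [ 177.  -494.3  189.9] [179.99   0.    19.7 ] F [0.2 0.3 0.8] 91.8 t 0.9
```

Request:
{"method": "play_rows", "body": {
  "commands": [
    {"tx": 30.3,"ty": -18.6,"tz": -1,"az": 3},
    {"tx": 30.3,"ty": -18.6,"tz": -1,"az": 3},
    {"tx": 30.3,"ty": -18.6,"tz": -1,"az": 3},
    {"tx": 30.3,"ty": -18.6,"tz": -1,"az": 3},
    {"tx": 30.3,"ty": -18.6,"tz": -1,"az": 3},
    {"tx": 30.3,"ty": -18.6,"tz": -1,"az": 3},
    {"tx": 30.3,"ty": -18.6,"tz": -1,"az": 3},
    {"tx": 30.3,"ty": -18.6,"tz": -1,"az": 3},
    {"tx": 30.3,"ty": -18.6,"tz": -1,"az": 3},
    {"tx": 30.3,"ty": -18.6,"tz": -1,"az": 3}
  ],
  "jaw": 1
}}

```text
invalid input at $.commands[0]: expected keys tx, ty, tz, ax, ay, az
```

Request:
{"method": "play_rows", "body": {
  "commands": [
    {},
    {},
    {}
  ]
}}

```text
invalid input at $.commands[0]: expected keys tx, ty, tz, ax, ay, az
```

```bash
python3 - <<'E'
from h import *
o=r.observe();m=r.camera_model('wrist');p,d=r.capture('wrist');np.savez('w1.npz',p=p,d=d)
import pickle;pickle.dump(m,open('w1.pkl','wb'))
print(o['tcp_pos'].round(1),o['orientation'].round(2),o['time_s'])
q=p.copy()
for k in r.outline_of('s_hook','wrist')[:2]:
    ok=k['pixels']&(d>0);rr,cc=np.nonzero(ok);W=at_depth(m,np.c_[cc,rr],d[ok]);t=np.percentile(W[:,2],97)
    print(k['score'],np.round(k['bbox']),'z97',t)
    g=W[W[:,2]>t-4]; print('top face n',len(g),cv2.minAreaRect(g[:,:2].astype(np.float32)),g.mean(0))
print([(k['score'],k['centre'],at_z(m,[k['centre'][::-1]],58)) for k in r.landmark_of('s_hook','wrist')])
cv2.imwrite('pics/w1.png',q[...,::-1])
rr,cc=np.nonzero(d>0);W=at_depth(m,np.c_[cc,rr],d[rr,cc]);s=(W[:,2]>78)&(W[:,2]<96)&(W[:,1]<-190)&(W[:,1]>-370)
b=W[s];print('bar z',np.median(b[:,2]),cv2.minAreaRect(b[:,:2].astype(np.float32)),len(b))
v=cv2.fitLine(b[:,:2].astype(np.float32),cv2.DIST_HUBER,0,.01,.01).ravel();print(v,np.degrees(np.arctan2(-v[0],v[1])))
E
```

```text
[ 177.  -494.3  189.9] [179.99   0.    19.7 ] 0.9
[]
bar z nan ((0.0, 0.0), (0.0, 0.0), 0.0) 0
  return _methods._mean(a, axis=axis, dtype=dtype,
  ret = ret.dtype.type(ret / rcount)
Traceback (most recent call last):
cv2.error: OpenCV(4.12.0) /io/opencv/modules/imgproc/src/linefit.cpp:50: error: (-215:Assertion failed) count > 0 in function 'fitLine2D_wods'
```

View pics/w1.png

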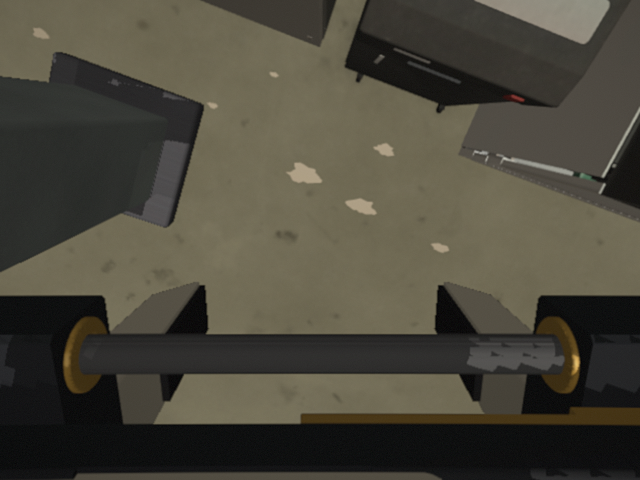

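The rows need all six keys, so the arm did not move and this picture only shows floor, with the fingers at rows 290-420. I'll view the hook from about 50 mm behind so the fingers don't hide it.

```bash
cat > look.py <<'E'
import sys
from h import *
tag=sys.argv[1]
o=r.observe();m=r.camera_model('wrist');p,d=r.capture('wrist');np.savez(tag+'.npz',p=p,d=d)
import pickle;pickle.dump(m,open(tag+'.pkl','wb'))
print(o['tcp_pos'].round(1),o['orientation'].round(2),o['time_s'],'F',o['wrist_force'].round(1),'open',o['opening'],o['grip_force'])
cv2.imwrite(f'pics/{tag}.png',p[...,::-1])
E
python3 -c "
from h import *
plan([405,-270,200],-10.5,10)"
```

```text
t [ 25.35 -20.1   -1.02] a [ 0.   -0.    3.02] N 10 from [ 177.  -494.3  189.8] [179.99   0.    19.7 ] F [ 0.1 -0.3 -0.2] 91.8 t 1.05
```

Request:
{"method": "play_rows", "body": {
  "commands": [
    {"tx": 25.3,"ty": -20,"tz": -1,"ax": 0,"ay": 0,"az": 3},
    {"tx": 25.3,"ty": -20,"tz": -1,"ax": 0,"ay": 0,"az": 3},
    {"tx": 25.3,"ty": -20,"tz": -1,"ax": 0,"ay": 0,"az": 3},
    {"tx": 25.3,"ty": -20,"tz": -1,"ax": 0,"ay": 0,"az": 3},
    {"tx": 25.3,"ty": -20,"tz": -1,"ax": 0,"ay": 0,"az": 3},
    {"tx": 25.3,"ty": -20,"tz": -1,"ax": 0,"ay": 0,"az": 3},
    {"tx": 25.3,"ty": -20,"tz": -1,"ax": 0,"ay": 0,"az": 3},
    {"tx": 25.3,"ty": -20,"tz": -1,"ax": 0,"ay": 0,"az": 3},
    {"tx": 25.3,"ty": -20,"tz": -1,"ax": 0,"ay": 0,"az": 3},
    {"tx": 25.3,"ty": -20,"tz": -1,"ax": 0,"ay": 0,"az": 3}
  ],
  "jaw": 1
}}

```text
time_s: 2.05
tcp_pos: [405.3, -269.7, 200.1]
orientation: [180.0, -0.0, -10.4]
wrist_force: [-0.1, 0.4, 0.0]
opening: 91.9
grip_force: 0.0
```

Request:
{"method": "play_rows", "body": {
  "commands": [
    {"tx": 0,"ty": 0,"tz": 0,"ax": 0,"ay": 0,"az": 0},
    {"tx": 0,"ty": 0,"tz": 0,"ax": 0,"ay": 0,"az": 0}
  ]
}}

```text
time_s: 2.25
tcp_pos: [404.4, -270.4, 199.7]
orientation: [180.0, 0.0, -10.2]
wrist_force: [-1.1, -0.7, -0.6]
opening: 91.5
grip_force: 0.0
```

```bash
python3 look.py w2; cat > an.py <<'E'
from h import *
import pickle
z=np.load('w2.npz');p,d=z['p'],z['d'];m=pickle.load(open('w2.pkl','rb'))
for k in r.outline_of('s_hook','wrist')[:2]:
    ok=k['pixels']&(d>0);rr,cc=np.nonzero(ok);W=at_depth(m,np.c_[cc,rr],d[ok]);t=np.percentile(W[:,2],90)
    print(k['score'],np.round(k['bbox']),'z90',t)
    g=W[abs(W[:,2]-t)<4]; print('top face n',len(g),cv2.minAreaRect(g[:,:2].astype(np.float32)),g.mean(0))
print([(k['score'],k['centre'],at_z(m,[k['centre'][::-1]],58)) for k in r.landmark_of('s_hook','wrist')])
rr,cc=np.nonzero(d>0);W=at_depth(m,np.c_[cc,rr],d[rr,cc]);s=(W[:,2]>78)&(W[:,2]<96)&(W[:,1]<-190)&(W[:,1]>-350)&(W[:,0]>400)
b=W[s];print('bar z',np.median(b[:,2]),len(b))
v=cv2.fitLine(b[:,:2].astype(np.float32),cv2.DIST_HUBER,0,.01,.01).ravel();print(v,np.degrees(np.arctan(-v[0]/v[1])))
E
python3 an.py
```

```text
[ 404.4 -270.4  199.7] [ 1.7999e+02  3.0000e-02 -1.0160e+01] 2.25 F [-1.1 -0.7 -0.6] open 91.51348729042944 0.0
0.69 [326. 151.  22.  82.] z90 120.71714914326598
top face n 1251 ((461.98114013671875, -284.5638732910156), (13.788021087646484, 34.94181823730469), 79.63467407226562) [ 462.38295019 -284.44514506  119.64340665]
[(0.67, [117.3, 325.5], array([[ 474.53843907, -286.45712238,   58.        ]]))]
bar z 84.01567921023226 4854
[ 1.9188470e-01  9.8141748e-01  4.5730582e+02 -2.6856274e+02] -11.062793
```

View pics/w2.png

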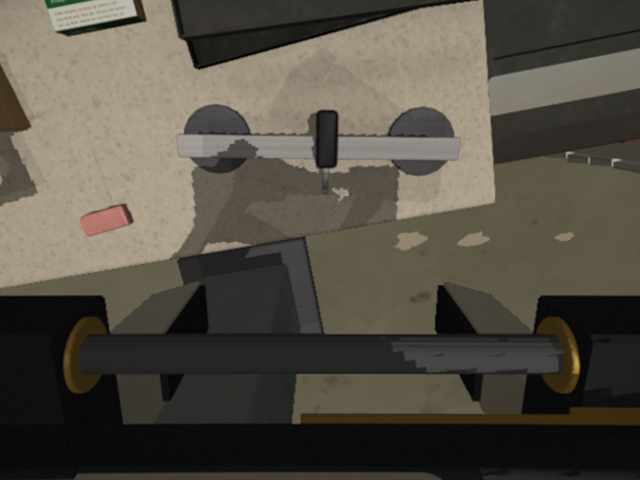

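The wrist picture shows the grip at (326,138) on the bar, clearly astride it. Measured values:

| Quantity | Measured | Check |
|---|---|---|
| Grip top face | 35 x 13.8 mm | matches 36 x 14 |
| Grip top height | z 120 | bar 84 + 36 = 120 |
| Yaw | about -10.7° | coarse estimate -10.5° |

```bash
python3 -c "
from h import *
plan([462.3,-284.5,150],-10.7,5)"
```

```text
t [12.04  0.46  9.96] a [0.   0.   0.07] N 5 from [ 403.5 -271.3  199.8] [ 1.7999e+02  2.0000e-02 -1.0340e+01] F [0.2 0.6 0.7] 91.9 t 2.4
```

Request:
{"method": "play_rows", "body": {
  "commands": [
    {"tx": 12,"ty": 0.4,"tz": 10,"ax": 0,"ay": 0,"az": 0.1},
    {"tx": 12,"ty": 0.4,"tz": 10,"ax": 0,"ay": 0,"az": 0.1},
    {"tx": 12,"ty": 0.4,"tz": 10,"ax": 0,"ay": 0,"az": 0.1},
    {"tx": 12,"ty": 0.4,"tz": 10,"ax": 0,"ay": 0,"az": 0.1},
    {"tx": 12,"ty": 0.4,"tz": 10,"ax": 0,"ay": 0,"az": 0},
    {"tx": 0,"ty": 0,"tz": 0,"ax": 0,"ay": 0,"az": 0}
  ]
}}

```text
time_s: 3.0
tcp_pos: [463.7, -283.2, 147.6]
orientation: [-179.9, 0.1, -10.7]
wrist_force: [-0.4, 0.1, 0.3]
opening: 91.9
grip_force: 0.0
```

Request:
{"method": "play_rows", "body": {
  "commands": [
    {"tx": 0,"ty": 0,"tz": 0,"ax": 0,"ay": 0,"az": 0}
  ]
}}

```text
time_s: 3.1
tcp_pos: [463.0, -283.4, 149.3]
orientation: [-180.0, 0.1, -10.7]
wrist_force: [-0.6, 0.5, -0.4]
opening: 92.3
grip_force: 0.0
```

Request:
{"method": "play_rows", "body": {
  "commands": [
    {"tx": 0,"ty": 0,"tz": 0,"ax": 0,"ay": 0,"az": 0}
  ]
}}

```text
time_s: 3.2
tcp_pos: [462.9, -283.6, 150.2]
orientation: [180.0, -0.0, -10.7]
wrist_force: [0.6, 0.8, -0.2]
opening: 91.9
grip_force: 0.0
```

```bash
python3 -c "
from h import *
plan([462.3,-284.5,89],-10.7,6)"; python3 look.py w3; python3 - <<'E'
from h import *
import pickle
z=np.load('w3.npz');d=z['d'];m=pickle.load(open('w3.pkl','rb'))
rr,cc=np.nonzero(d>0);W=at_depth(m,np.c_[cc,rr],d[rr,cc])
g=W[(abs(W[:,2]-120)<4)&(np.hypot(W[:,0]-462,W[:,1]+284)<40)];print(len(g),cv2.minAreaRect(g[:,:2].astype(np.float32)))
E
```

```text
t [-0.07  0.16 10.2 ] a [ 0. -0. -0.] N 6 from [ 462.9 -283.6  150.2] [ 1.7998e+02 -2.0000e-02 -1.0700e+01] F [ 0.6  0.8 -0.2] 91.9 t 3.2
[ 462.9 -283.6  150.2] [ 1.7998e+02 -2.0000e-02 -1.0700e+01] 3.2 F [ 0.6  0.8 -0.2] open 91.87187859676374 0.0
1508 ((462.4689636230469, -284.5594482421875), (13.745681762695312, 35.69142532348633), 79.98634338378906)
```

Request:
{"method": "play_rows", "body": {
  "commands": [
    {"tx": 0,"ty": 0.4,"tz": 12,"ax": 0,"ay": 0,"az": 0},
    {"tx": 0,"ty": 0.4,"tz": 12,"ax": 0,"ay": 0,"az": 0},
    {"tx": 0,"ty": 0,"tz": 12,"ax": 0,"ay": 0,"az": 0},
    {"tx": 0,"ty": 0,"tz": 12,"ax": 0,"ay": 0,"az": 0},
    {"tx": 0,"ty": 0,"tz": 12,"ax": 0,"ay": 0,"az": 0},
    {"tx": 0,"ty": 0,"tz": 0,"ax": 0,"ay": 0,"az": 0}
  ]
}}

```text
time_s: 3.85
tcp_pos: [461.7, -283.5, 87.6]
orientation: [-179.9, 0.2, -10.7]
wrist_force: [0.1, -0.2, -0.3]
opening: 91.6
grip_force: 0.0
```

Request:
{"method": "play_rows", "body": {
  "commands": [
    {"tx": 0,"ty": 0,"tz": 0,"ax": 0,"ay": 0,"az": 0},
    {"tx": 0,"ty": 0,"tz": 0,"ax": 0,"ay": 0,"az": 0},
    {"tx": 0,"ty": 0,"tz": 0,"ax": 0,"ay": 0,"az": 0},
    {"tx": 0,"ty": 0,"tz": 0,"ax": 0,"ay": 0,"az": 0},
    {"tx": 0,"ty": 0,"tz": 0,"ax": 0,"ay": 0,"az": 0},
    {"tx": 0,"ty": 0,"tz": 0,"ax": 0,"ay": 0,"az": 0},
    {"tx": 0,"ty": 0,"tz": 0,"ax": 0,"ay": 0,"az": 0},
    {"tx": 0,"ty": 0,"tz": 0,"ax": 0,"ay": 0,"az": 0}
  ],
  "jaw": 0,
  "squeeze": 20
}}

```text
time_s: 4.65
tcp_pos: [462.8, -284.4, 89.9]
orientation: [180.0, -0.0, -10.7]
wrist_force: [0.5, 0.3, 0.0]
opening: 32.2
grip_force: 0.0
```

Request:
{"method": "play_rows", "body": {
  "commands": [
    {"tx": 0,"ty": 0,"tz": 0,"ax": 0,"ay": 0,"az": 0},
    {"tx": 0,"ty": 0,"tz": 0,"ax": 0,"ay": 0,"az": 0},
    {"tx": 0,"ty": 0,"tz": 0,"ax": 0,"ay": 0,"az": 0},
    {"tx": 0,"ty": 0,"tz": 0,"ax": 0,"ay": 0,"az": 0},
    {"tx": 0,"ty": 0,"tz": 0,"ax": 0,"ay": 0,"az": 0}
  ]
}}

```text
time_s: 5.15
tcp_pos: [462.8, -284.4, 89.8]
orientation: [180.0, -0.0, -10.7]
wrist_force: [-0.6, 0.2, 0.3]
opening: 0.4
grip_force: 0.0
```

Request:
{"method": "play_rows", "body": {
  "commands": [
    {"tx": 0,"ty": 0,"tz": -10,"ax": 0,"ay": 0,"az": 0},
    {"tx": 0,"ty": 0,"tz": -10,"ax": 0,"ay": 0,"az": 0},
    {"tx": 0,"ty": 0,"tz": -15,"ax": 0,"ay": 0,"az": 0},
    {"tx": 0,"ty": 0,"tz": -20,"ax": 0,"ay": 0,"az": 0},
    {"tx": 0,"ty": 0,"tz": -20,"ax": 0,"ay": 0,"az": 0},
    {"tx": 0,"ty": 0,"tz": -10,"ax": 0,"ay": 0,"az": 0},
    {"tx": 0,"ty": 0,"tz": 0,"ax": 0,"ay": 0,"az": 0}
  ]
}}

```text
time_s: 5.85
tcp_pos: [463.6, -285.0, 176.8]
orientation: [179.9, -0.2, -10.7]
wrist_force: [-0.4, -0.7, 0.4]
opening: -0.2
grip_force: 0.0
```

The fingers shut on nothing, so I'll look before doing anything else.

```bash
python3 look.py w4; python3 - <<'E'
from h import *
p,d=r.capture('side')
a=p[250:430,220:480];w=np.load('w4.npz')['p']
c=np.zeros((480,790,3),np.uint8);c[:,:430]=w[:,100:530];s=cv2.resize(a,(360,250));c[:250,430:]=s
cv2.imwrite('pics/c4.png',c[...,::-1])
E
```

```text
[ 463.6 -285.   176.8] [179.89  -0.2  -10.7 ] 5.85 F [-0.4 -0.7  0.4] open -0.16693812238066208 0.0
```

View pics/c4.png

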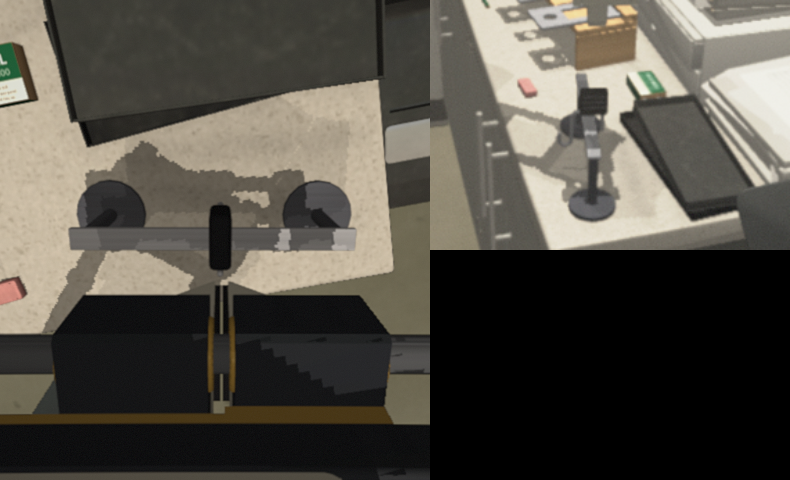

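```bash
python3 - <<'E'
from h import *
import pickle
o=r.observe();print(o['tcp_pos'],o['q'].round(2))
m=r.camera_model('side');mw=pickle.load(open('w4.pkl','rb'))
P=np.array([o['tcp_pos'],o['tcp_pos']+[0,0,30],[462.4,-284.5,120]]);print('side',proj(m,P).round(),'wrist',proj(mw,P).round())
z=np.load('w4.npz');d=z['d'];rr,cc=np.nonzero(d>0);W=at_depth(mw,np.c_[cc,rr],d[rr,cc])
g=W[(abs(W[:,2]-120)<4)&(np.hypot(W[:,0]-462,W[:,1]+284)<60)];print(len(g),cv2.minAreaRect(g[:,:2].astype(np.float32)))
for rc in [(284,322),(290,322),(300,322),(320,322),(360,322),(235,319),(360,250),(320,250)]:
    print(rc,d[rc],at_depth(mw,[rc[::-1]],[d[rc]]).round())
p,_=r.capture('side');a=p[180:360,260:440];cv2.imwrite('pics/s5.png',cv2.resize(a,(600,600),interpolation=cv2.INTER_CUBIC)[...,::-1])
E
```

```text
[ 462.57282563 -284.21009155  174.51843599] [-39.65  22.2   85.9   -0.    71.93  61.05]
side [[339. 287.]
 [339. 271.]
 [338. 314.]] wrist [[320. 275.]
 [320. 300.]
 [320. 243.]]
1221 ((462.674072265625, -284.3743591308594), (13.571410179138184, 35.07978057861328), 79.70426177978516)
(284, 322) 396.8585 [[ 388. -272.    1.]]
(290, 322) 400.983 [[ 382. -271.   -1.]]
(300, 322) 403.34933 [[ 372. -269.   -1.]]
(320, 322) 1312.4442 [[ -56. -192. -823.]]
(360, 322) 85.238594 [[ 490. -290.  296.]]
(235, 319) 259.9412 [[ 468. -285.  120.]]
(360, 250) 77.35643 [[ 497. -278.  303.]]
(320, 250) 82.35777 [[ 501. -278.  296.]]
```

View pics/s5.png

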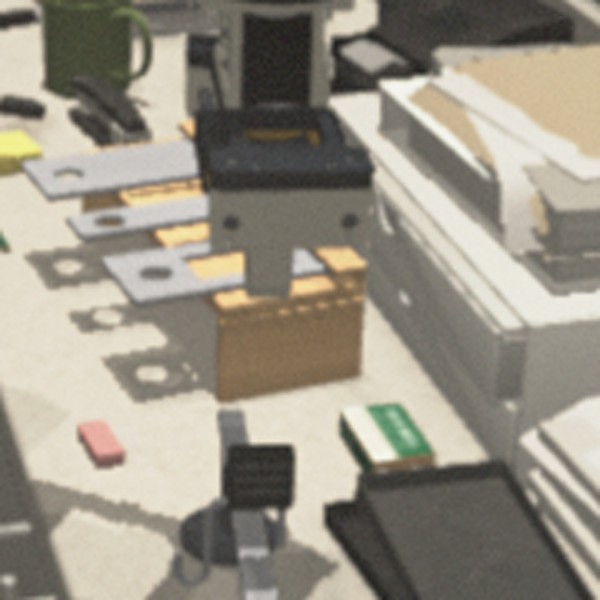

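The side picture shows the closed fingertip at about (341,268), roughly 19 px above where the reported TCP projects (339,287). The grip is untouched. I'll check where the fingertips really are from the depth.

```bash
python3 - <<'E'
from h import *
import pickle
def tool(tag,tp,yaw):
    m=pickle.load(open(tag+'.pkl','rb'));z=np.load(tag+'.npz');d=z['d'];rr,cc=np.nonzero(d>0)
    W=at_depth(m,np.c_[cc,rr],d[rr,cc]);T=R.from_euler('xyz',[180,0,yaw],degrees=True).inv().apply(W-np.array(tp))
    return rr,cc,T
for tag,tp,yaw in [('w4',[463.6,-285,176.8],-10.7),('w2',[404.4,-270.4,199.7],-10.2)]:
    rr,cc,T=tool(tag,tp,yaw)
    s=(T[:,2]<20)&(abs(T[:,1])<75)&(T[:,2]>-110)
    print(tag,s.sum(),'z pct',np.percentile(T[s,2],[1,10,50,90,99]).round(1))
    for lo in range(-100,20,10):
        k=s&(T[:,2]>=lo)&(T[:,2]<lo+10)
        if k.sum()>3: print(lo,k.sum(),'x',np.percentile(T[k,0],[5,95]).round(),'y',np.percentile(T[k,1],[5,95]).round(),'rows',rr[k].min(),rr[k].max(),'cols',cc[k].min(),cc[k].max())
z=np.load('w2.npz')['d'];print(z[285:425:15,130:215:10].round())
m=r.camera_model('side');p,d=r.capture('side')
for c,rw in [(341,264),(341,260),(341,256),(338,250),(320,240)]: print('side',(c,rw),d[rw,c],at_depth(m,[(c,rw)],[d[rw,c]]).round(1))
o=r.observe();print(o['tcp_pos'])
E
```

```text
w4 3406 z pct [-109.9 -109.3  -83.6  -44.3  -37.5]
-100 37 x [-2.  3.] y [-3.  3.] rows 391 412 cols 312 331
-90 416 x [-9. -1.] y [-2.  2.] rows 374 412 cols 313 330
-80 97 x [ 9. 10.] y [-2.  2.] rows 325 333 cols 315 328
-70 240 x [ 9. 11.] y [-3.  3.] rows 307 326 cols 311 332
-60 237 x [ 9. 11.] y [-3.  4.] rows 295 312 cols 311 332
-50 632 x [ 9. 11.] y [-12.  12.] rows 285 301 cols 278 365
-40 117 x [ 9. 11.] y [-6.  6.] rows 282 289 cols 302 341
w2 14339 z pct [-109.8 -108.   -80.   -47.7  -37.5]
-100 1663 x [-6.  9.] y [-49.  49.] rows 375 423 cols 128 515
-90 1562 x [-10.   2.] y [-48.  48.] rows 374 423 cols 146 496
-80 1787 x [-8. 11.] y [-62.  61.] rows 320 397 cols 110 532
-70 1865 x [ 5. 11.] y [-61.  61.] rows 306 377 cols 123 521
-60 1712 x [ 0. 11.] y [-60.  60.] rows 295 333 cols 136 506
-50 1407 x [-5. 11.] y [-57.  57.] rows 285 333 cols 149 492
-40 403 x [-8. 11.] y [-50.  50.] rows 282 332 cols 184 459
[[1308. 1308. 1312. 1304. 1305. 1306.  166.  169. 1112.]
 [1320. 1322.  152.  153.  152.  152.  156.  163. 1011.]
 [ 140.  140.  141.  140.  142.  145.  151.  163.  926.]
 [ 133.  132.  132.  131.  135.  140.  151.  163.  854.]
 [  86.   86.   85.   86.   86.   85.   86.   86.   85.]
 [  85.   85.   84.   84.   84.   84.   85.   84.   86.]
 [ 109.  115.  121.  127.  130.  140.  705.  699.  693.]
 [ 108.  115.  122.  129.  131.  667.  663.  658.  653.]
 [ 109.  115.  122.  128.  637.  632.  629.  623.  618.]
 [ 110.  116.  122.  608.  604.  597.  594.  592.  587.]]
side (341, 264) 972.53894 [[ 460.2 -300.1  225.8]]
side (341, 260) 969.9175 [[ 460.1 -299.7  232.9]]
side (341, 256) 963.6512 [[ 459.  -302.5  241.6]]
side (338, 250) 885.50104 [[ 434.5 -365.4  283.1]]
side (320, 240) 1434.6884 [[539.7 133.4  76.5]]
[ 462.31347614 -283.97541226  173.84920439]
```

Both cameras put the real fingertips about 37 mm short of the reported TCP: tool z is about -37 in the wrist depth and about -36 in the side view. I'll carry that offset, so tip z = TCP z + 37. Next: open halfway, descend to TCP z of about 52, and grip.

Request:
{"method": "play_rows", "body": {
  "commands": [
    {"tx": 0,"ty": 0,"tz": 0,"ax": 0,"ay": 0,"az": 0},
    {"tx": 0,"ty": 0,"tz": 0,"ax": 0,"ay": 0,"az": 0},
    {"tx": 0,"ty": 0,"tz": 10,"ax": 0,"ay": 0,"az": 0},
    {"tx": 0,"ty": 0,"tz": 15,"ax": 0,"ay": 0,"az": 0},
    {"tx": 0,"ty": 0,"tz": 15,"ax": 0,"ay": 0,"az": 0},
    {"tx": 0,"ty": 0,"tz": 15,"ax": 0,"ay": 0,"az": 0},
    {"tx": 0,"ty": 0,"tz": 0,"ax": 0,"ay": 0,"az": 0}
  ],
  "jaw": 0.5
}}

```text
time_s: 6.75
tcp_pos: [461.4, -283.3, 117.1]
orientation: [-179.9, 0.3, -10.7]
wrist_force: [-0.1, 0.1, 1.0]
opening: 45.5
grip_force: 0.0
```

Request:
{"method": "play_rows", "body": {
  "commands": [
    {"tx": 0,"ty": 0,"tz": 12,"ax": 0,"ay": 0,"az": 0},
    {"tx": 0,"ty": 0,"tz": 12,"ax": 0,"ay": 0,"az": 0},
    {"tx": 0,"ty": 0,"tz": 12,"ax": 0,"ay": 0,"az": 0},
    {"tx": 0,"ty": 0,"tz": 12,"ax": 0,"ay": 0,"az": 0},
    {"tx": 0,"ty": 0,"tz": 10,"ax": 0,"ay": 0,"az": 0},
    {"tx": 0,"ty": 0,"tz": 6,"ax": 0,"ay": 0,"az": 0},
    {"tx": 0,"ty": 0,"tz": 3,"ax": 0,"ay": 0,"az": 0},
    {"tx": 0,"ty": 0,"tz": 0,"ax": 0,"ay": 0,"az": 0}
  ]
}}

```text
time_s: 7.55
tcp_pos: [462.8, -284.4, 52.6]
orientation: [-180.0, 0.0, -10.7]
wrist_force: [-0.7, -0.1, 0.7]
opening: 46.0
grip_force: 0.0
```

Request:
{"method": "play_rows", "body": {
  "commands": [
    {"tx": 0,"ty": 0,"tz": 0,"ax": 0,"ay": 0,"az": 0},
    {"tx": 0,"ty": 0,"tz": 0,"ax": 0,"ay": 0,"az": 0},
    {"tx": 0,"ty": 0,"tz": 0,"ax": 0,"ay": 0,"az": 0},
    {"tx": 0,"ty": 0,"tz": 0,"ax": 0,"ay": 0,"az": 0},
    {"tx": 0,"ty": 0,"tz": 0,"ax": 0,"ay": 0,"az": 0},
    {"tx": 0,"ty": 0,"tz": 0,"ax": 0,"ay": 0,"az": 0},
    {"tx": 0,"ty": 0,"tz": 0,"ax": 0,"ay": 0,"az": 0},
    {"tx": 0,"ty": 0,"tz": 0,"ax": 0,"ay": 0,"az": 0}
  ],
  "jaw": 0,
  "squeeze": 25
}}

```text
time_s: 8.35
tcp_pos: [462.9, -284.5, 53.0]
orientation: [180.0, -0.0, -10.7]
wrist_force: [-0.2, 0.4, 2.5]
opening: 14.1
grip_force: 25.0
```

The hook is gripped at 14.1 mm with 25 N. Lifting.

Request:
{"method": "play_rows", "body": {
  "commands": [
    {"tx": 0,"ty": 0,"tz": -5,"ax": 0,"ay": 0,"az": 0},
    {"tx": 0,"ty": 0,"tz": -10,"ax": 0,"ay": 0,"az": 0},
    {"tx": 0,"ty": 0,"tz": -15,"ax": 0,"ay": 0,"az": 0},
    {"tx": 0,"ty": 0,"tz": -20,"ax": 0,"ay": 0,"az": 0},
    {"tx": 0,"ty": 0,"tz": -20,"ax": 0,"ay": 0,"az": 0},
    {"tx": 0,"ty": 0,"tz": -20,"ax": 0,"ay": 0,"az": 0},
    {"tx": 0,"ty": 0,"tz": -10,"ax": 0,"ay": 0,"az": 0},
    {"tx": 0,"ty": 0,"tz": 0,"ax": 0,"ay": 0,"az": 0},
    {"tx": 0,"ty": 0,"tz": 0,"ax": 0,"ay": 0,"az": 0}
  ]
}}

```text
time_s: 9.25
tcp_pos: [462.5, -284.1, 152.3]
orientation: [-180.0, 0.0, -10.7]
wrist_force: [-0.6, 0.4, -0.7]
opening: 13.6
grip_force: 25.0
```

```bash
python3 -c "
from h import *
plan([400,10,165],7.5,10)"
```

```text
t [ -7.57 -29.23  -1.26] a [-0.    0.   -1.82] N 10 from [ 462.5 -284.1  152.3] [-1.7998e+02  3.0000e-02 -1.0700e+01] F [-0.6  0.4 -0.7] 13.6 t 9.25
```

Request:
{"method": "play_rows", "body": {
  "commands": [
    {"tx": -7.6,"ty": -29.2,"tz": -1.2,"ax": 0,"ay": 0,"az": -1.8},
    {"tx": -7.6,"ty": -29.2,"tz": -1.2,"ax": 0,"ay": 0,"az": -1.8},
    {"tx": -7.6,"ty": -29.2,"tz": -1.2,"ax": 0,"ay": 0,"az": -1.8},
    {"tx": -7.6,"ty": -29.2,"tz": -1.2,"ax": 0,"ay": 0,"az": -1.8},
    {"tx": -7.6,"ty": -29.2,"tz": -1.2,"ax": 0,"ay": 0,"az": -1.8},
    {"tx": -7.6,"ty": -29.2,"tz": -1.2,"ax": 0,"ay": 0,"az": -1.8},
    {"tx": -7.6,"ty": -29.2,"tz": -1.2,"ax": 0,"ay": 0,"az": -1.8},
    {"tx": -7.6,"ty": -29.2,"tz": -1.2,"ax": 0,"ay": 0,"az": -1.8},
    {"tx": -7.6,"ty": -29.2,"tz": -1.2,"ax": 0,"ay": 0,"az": -1.8},
    {"tx": -7.6,"ty": -29.2,"tz": -1.2,"ax": 0,"ay": 0,"az": -1.8}
  ]
}}

```text
time_s: 10.25
tcp_pos: [399.2, 10.8, 163.8]
orientation: [-180.0, 0.1, 7.4]
wrist_force: [1.6, 0.7, -0.1]
opening: 13.8
grip_force: 25.0
```

Request:
{"method": "play_rows", "body": {
  "commands": [
    {"tx": 0,"ty": 0,"tz": 0,"ax": 0,"ay": 0,"az": 0},
    {"tx": 0,"ty": 0,"tz": 0,"ax": 0,"ay": 0,"az": 0},
    {"tx": 0,"ty": 0,"tz": 0,"ax": 0,"ay": 0,"az": 0},
    {"tx": 0,"ty": 0,"tz": 0,"ax": 0,"ay": 0,"az": 0}
  ]
}}

```text
time_s: 10.65
tcp_pos: [400.6, 8.8, 164.5]
orientation: [180.0, 0.0, 7.2]
wrist_force: [0.0, 1.1, -1.3]
opening: 13.8
grip_force: 25.0
```

```bash
python3 look.py w5; python3 - <<'E'
from h import *
import pickle
z=np.load('w5.npz');p,d=z['p'],z['d'];m=pickle.load(open('w5.pkl','rb'));o=r.observe()
for k in r.outline_of('window_plate','wrist')[:2]:
    ok=k['pixels']&(d>0);rr,cc=np.nonzero(ok);W=at_depth(m,np.c_[cc,rr],d[ok])
    zz=np.median(W[:,2]);g=W[abs(W[:,2]-zz)<4];print(k['score'],np.round(k['bbox']),'z',zz,cv2.minAreaRect(g[:,:2].astype(np.float32)))
    M=k['pixels'].astype(np.uint8);cs,h=cv2.findContours(M,cv2.RETR_CCOMP,cv2.CHAIN_APPROX_NONE)
    for c,hh in zip(cs,h[0]):
        if hh[3]>=0 and len(c)>30:
            q=at_z(m,c.reshape(-1,2),80)[:,:2].astype(np.float32);print('inner',len(c),c.reshape(-1,2).mean(0).round(),cv2.minAreaRect(q),cv2.fitEllipse(q)[:2])
print([(k['score'],k['centre'],at_z(m,[k['centre'][::-1]],75)) for k in r.landmark_of('window_plate','wrist')])
T=R.from_euler('xyz',o['orientation'],degrees=True)
rr,cc=np.nonzero(d>0);W=at_depth(m,np.c_[cc,rr],d[rr,cc]);L=T.inv().apply(W-o['tcp_pos'])
s=(abs(L[:,1])<9)&(L[:,2]>-75)&(L[:,2]<60)&(abs(L[:,0])<60)
for lo in range(-75,60,6):
    k=s&(L[:,2]>=lo)&(L[:,2]<lo+6)
    if k.sum()>5:print(lo,k.sum(),'x',np.percentile(L[k,0],[3,97]).round(1),'y',np.percentile(L[k,1],[3,97]).round(1))
E
```

```text
[400.6   8.8 164.5] [1.80e+02 3.00e-02 7.22e+00] 10.65 F [ 0.   1.1 -1.3] open 13.814736507305565 24.99866098165512
0.95 [321.  78. 120. 155.] z 78.94321217088788 ((494.01837158203125, 20.571306228637695), (88.02405548095703, 70.75588989257812), 7.172461032867432)
inner 101 [322. 109.] ((477.17584228515625, 18.181598663330078), (21.365074157714844, 21.819332122802734), 7.2021636962890625) ((477.27423095703125, 18.146560668945312), (21.487388610839844, 21.989572525024414))
[(0.64, [107.5, 320.1], array([[478.13986367,  19.19230886,  75.        ]]))]
-75 154 x [-8.8  9.8] y [-8.9  8.7]
-69 2418 x [-16.6  17. ] y [-6.7  7. ]
-63 371 x [ 9.1 17.6] y [-8.5  8.4]
-57 311 x [ 9.2 17.6] y [-8.6  8.5]
-51 273 x [ 9.2 17.6] y [-8.5  8.6]
-45 247 x [ 9.2 17.5] y [-8.5  8.5]
-39 170 x [ 9.1 17.5] y [-8.6  8.3]
-27 17 x [12.9 13.9] y [-1.5  1.7]
-21 49 x [12.1 13.9] y [-2.   2.5]
-15 47 x [11.5 13.9] y [-2.2  2.5]
-9 28 x [12.  13.8] y [-1.9  2.3]
```

View pics/w5.png

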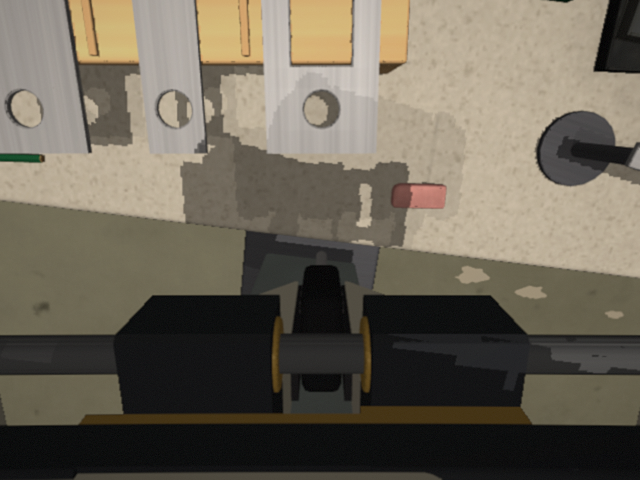

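The wrist picture shows the window plate's hole at (322,109). It fits a circle of 21.5–22 mm at (477.3, 18.2), plate yaw 7.2°, top z about 79.5. The grip sits square and centred in the hand, with the hook origin at tool x of about 11.7. Target TCP is (465.7, 16.7), with the grip seating at z of about 48.

```bash
python3 -c "
from h import *
plan([465.7,16.7,100],7.2,7)"
```

```text
t [9.38 0.07 9.23] a [0. 0. 0.] N 7 from [400.5   9.  164.6] [1.80e+02 2.00e-02 7.22e+00] F [ 0.1 -0.2  0.7] 13.5 t 10.8
```

Request:
{"method": "play_rows", "body": {
  "commands": [
    {"tx": 9.4,"ty": 0.1,"tz": 9.2,"ax": 0,"ay": 0,"az": 0},
    {"tx": 9.4,"ty": 0.1,"tz": 9.2,"ax": 0,"ay": 0,"az": 0},
    {"tx": 9.4,"ty": 0.1,"tz": 9.2,"ax": 0,"ay": 0,"az": 0},
    {"tx": 9.4,"ty": 0.1,"tz": 9.2,"ax": 0,"ay": 0,"az": 0},
    {"tx": 9.4,"ty": 0.1,"tz": 9.2,"ax": 0,"ay": 0,"az": 0},
    {"tx": 9.4,"ty": 0,"tz": 9.2,"ax": 0,"ay": 0,"az": 0},
    {"tx": 9.4,"ty": 0,"tz": 9.2,"ax": 0,"ay": 0,"az": 0},
    {"tx": 0,"ty": 0,"tz": 0,"ax": 0,"ay": 0,"az": 0},
    {"tx": 0,"ty": 0,"tz": 0,"ax": 0,"ay": 0,"az": 0},
    {"tx": 0,"ty": 0,"tz": 0,"ax": 0,"ay": 0,"az": 0}
  ]
}}

```text
time_s: 11.8
tcp_pos: [465.6, 17.4, 100.7]
orientation: [180.0, -0.0, 7.3]
wrist_force: [1.0, -0.4, -0.4]
opening: 13.6
grip_force: 25.0
```

Request:
{"method": "play_rows", "body": {
  "commands": [
    {"tx": 0,"ty": 0,"tz": 0,"ax": 0,"ay": 0,"az": 0},
    {"tx": 0,"ty": 0,"tz": 0,"ax": 0,"ay": 0,"az": 0},
    {"tx": 0,"ty": 0,"tz": 0,"ax": 0,"ay": 0,"az": 0}
  ]
}}

```text
time_s: 12.1
tcp_pos: [465.8, 17.4, 100.7]
orientation: [180.0, -0.0, 7.3]
wrist_force: [0.6, -0.0, -0.5]
opening: 13.8
grip_force: 25.0
```

```bash
python3 look.py w6; python3 - <<'E'
from h import *
import pickle
z=np.load('w6.npz');p,d=z['p'],z['d'];m=pickle.load(open('w6.pkl','rb'));o=r.observe()
for k in r.outline_of('window_plate','wrist')[:1]:
    ok=k['pixels']&(d>0);rr,cc=np.nonzero(ok);W=at_depth(m,np.c_[cc,rr],d[ok]);print(np.median(W[:,2]),cv2.minAreaRect(W[abs(W[:,2]-79)<4][:,:2].astype(np.float32)))
print('hole px',proj(m,[477.3,18.2,79.5]))
rr,cc=np.nonzero(d>0);W=at_depth(m,np.c_[cc,rr],d[rr,cc]);s=(W[:,2]>104)&(W[:,2]<130)&(np.hypot(W[:,0]-477,W[:,1]-18)<15)
print('tip wire',s.sum(),W[s].mean(0),np.percentile(W[s],[5,95],axis=0))
cv2.imwrite('pics/w6c.png',cv2.resize(p[60:360,170:470],(600,600))[...,::-1])
E
```

```text
[465.8  17.4 100.7] [ 1.7999e+02 -4.0000e-02  7.2900e+00] 12.1 F [ 0.6 -0.  -0.5] open 13.825882697069632 24.998745918273926
78.97042557457266 ((518.3126220703125, 24.23582649230957), (137.30043029785156, 71.45581817626953), 7.4537858963012695)
hole px [[322.26376776 239.05288537]]
tip wire 140 [478.82778027  18.90791417 115.23261759] [[477.44145767  16.72754249 107.19987928]
 [479.64282155  21.02985378 123.59907329]]
```

View pics/w6c.png

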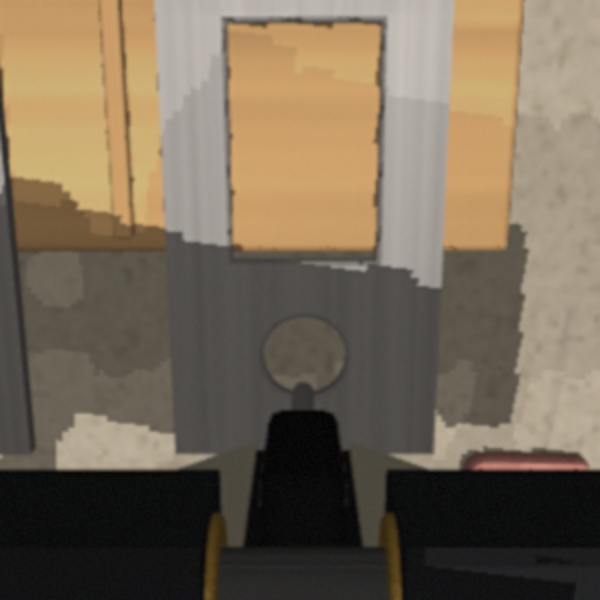

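The crop shows the tip (full-picture about (322,255)) in line with the hole at (322,239). Depth puts the wire centre at about (477.2, 18.9) against the hole at (477.3, 18.2). I'll descend with a 0.6 mm trim.

Request:
{"method": "play_rows", "body": {
  "commands": [
    {"tx": 0,"ty": 0.6,"tz": 6,"ax": 0,"ay": 0,"az": 0},
    {"tx": 0,"ty": 0,"tz": 8,"ax": 0,"ay": 0,"az": 0},
    {"tx": 0,"ty": 0,"tz": 8,"ax": 0,"ay": 0,"az": 0},
    {"tx": 0,"ty": 0,"tz": 7,"ax": 0,"ay": 0,"az": 0},
    {"tx": 0,"ty": 0,"tz": 7,"ax": 0,"ay": 0,"az": 0},
    {"tx": 0,"ty": 0,"tz": 6,"ax": 0,"ay": 0,"az": 0},
    {"tx": 0,"ty": 0,"tz": 4,"ax": 0,"ay": 0,"az": 0},
    {"tx": 0,"ty": 0,"tz": 0,"ax": 0,"ay": 0,"az": 0},
    {"tx": 0,"ty": 0,"tz": 0,"ax": 0,"ay": 0,"az": 0}
  ]
}}

```text
time_s: 13.1
tcp_pos: [465.9, 16.8, 54.5]
orientation: [180.0, -0.0, 7.3]
wrist_force: [0.4, -0.0, -0.4]
opening: 13.9
grip_force: 25.0
```

Request:
{"method": "play_rows", "body": {
  "commands": [
    {"tx": 0,"ty": 0,"tz": 1,"ax": 0,"ay": 0,"az": 0},
    {"tx": 0,"ty": 0,"tz": 1,"ax": 0,"ay": 0,"az": 0},
    {"tx": 0,"ty": 0,"tz": 1,"ax": 0,"ay": 0,"az": 0},
    {"tx": 0,"ty": 0,"tz": 0,"ax": 0,"ay": 0,"az": 0},
    {"tx": 0,"ty": 0,"tz": 0,"ax": 0,"ay": 0,"az": 0},
    {"tx": 0,"ty": 0,"tz": 0,"ax": 0,"ay": 0,"az": 0}
  ]
}}

```text
time_s: 13.7
tcp_pos: [465.9, 16.8, 51.4]
orientation: [180.0, -0.0, 7.3]
wrist_force: [1.1, 0.8, -0.5]
opening: 13.8
grip_force: 25.0
```

Request:
{"method": "play_rows", "body": {
  "commands": [
    {"tx": 0,"ty": 0,"tz": 0.8,"ax": 0,"ay": 0,"az": 0},
    {"tx": 0,"ty": 0,"tz": 0.7,"ax": 0,"ay": 0,"az": 0},
    {"tx": 0,"ty": 0,"tz": 0,"ax": 0,"ay": 0,"az": 0},
    {"tx": 0,"ty": 0,"tz": 0,"ax": 0,"ay": 0,"az": 0},
    {"tx": 0,"ty": 0,"tz": 0,"ax": 0,"ay": 0,"az": 0}
  ]
}}

```text
time_s: 14.2
tcp_pos: [465.8, 16.8, 49.9]
orientation: [180.0, 0.0, 7.3]
wrist_force: [1.0, -0.3, 0.4]
opening: 13.6
grip_force: 25.0
```

Request:
{"method": "play_rows", "body": {
  "commands": [
    {"tx": 0,"ty": 0,"tz": 0.5,"ax": 0,"ay": 0,"az": 0},
    {"tx": 0,"ty": 0,"tz": 0.5,"ax": 0,"ay": 0,"az": 0},
    {"tx": 0,"ty": 0,"tz": 0,"ax": 0,"ay": 0,"az": 0},
    {"tx": 0,"ty": 0,"tz": 0,"ax": 0,"ay": 0,"az": 0},
    {"tx": 0,"ty": 0,"tz": 0,"ax": 0,"ay": 0,"az": 0}
  ]
}}

```text
time_s: 14.7
tcp_pos: [465.8, 16.8, 48.9]
orientation: [180.0, 0.0, 7.3]
wrist_force: [0.3, -0.2, -0.4]
opening: 14.1
grip_force: 25.0
```

Request:
{"method": "play_rows", "body": {
  "commands": [
    {"tx": 0,"ty": 0,"tz": 0.5,"ax": 0,"ay": 0,"az": 0},
    {"tx": 0,"ty": 0,"tz": 0.3,"ax": 0,"ay": 0,"az": 0},
    {"tx": 0,"ty": 0,"tz": 0,"ax": 0,"ay": 0,"az": 0},
    {"tx": 0,"ty": 0,"tz": 0,"ax": 0,"ay": 0,"az": 0},
    {"tx": 0,"ty": 0,"tz": 0,"ax": 0,"ay": 0,"az": 0}
  ]
}}

```text
time_s: 15.2
tcp_pos: [465.8, 16.8, 48.1]
orientation: [180.0, 0.0, 7.3]
wrist_force: [-0.6, -0.8, -1.0]
opening: 14.0
grip_force: 25.0
```

```bash
python3 look.py w7; python3 - <<'E'
from h import *
import pickle
z=np.load('w7.npz');d=z['d'];m=pickle.load(open('w7.pkl','rb'))
rr,cc=np.nonzero(d>0);W=at_depth(m,np.c_[cc,rr],d[rr,cc])
k=(abs(W[:,2]-79)<5)&(W[:,0]>480)&(W[:,0]<520)&(W[:,1]<45)&(W[:,1]>0);print('plate z',np.median(W[k,2]))
g=(W[:,2]>100)&(W[:,2]<130)&(np.hypot(W[:,0]-465,W[:,1]-17)<20);t=W[g];print(len(t),np.percentile(t[:,2],[5,50,95]))
E
```

```text
[465.8  16.8  48.1] [180.    0.    7.3] 15.2 F [-0.6 -0.8 -1. ] open 14.008447037644562 24.99849557876587
plate z 78.72806830325884
4365 [102.6096805  114.49872122 127.59890096]
```

Request:
{"method": "play_rows", "body": {
  "commands": [
    {"tx": 0,"ty": 0,"tz": 0.4,"ax": 0,"ay": 0,"az": 0},
    {"tx": 0,"ty": 0,"tz": 0.3,"ax": 0,"ay": 0,"az": 0},
    {"tx": 0,"ty": 0,"tz": 0,"ax": 0,"ay": 0,"az": 0},
    {"tx": 0,"ty": 0,"tz": 0,"ax": 0,"ay": 0,"az": 0}
  ]
}}

```text
time_s: 15.65
tcp_pos: [465.8, 16.8, 47.5]
orientation: [180.0, -0.0, 7.3]
wrist_force: [-0.6, 0.0, 0.6]
opening: 13.8
grip_force: 25.0
```

Request:
{"method": "play_rows", "body": {
  "commands": [
    {"tx": 0,"ty": 0,"tz": 0.3,"ax": 0,"ay": 0,"az": 0},
    {"tx": 0,"ty": 0,"tz": 0.3,"ax": 0,"ay": 0,"az": 0},
    {"tx": 0,"ty": 0,"tz": 0,"ax": 0,"ay": 0,"az": 0},
    {"tx": 0,"ty": 0,"tz": 0,"ax": 0,"ay": 0,"az": 0}
  ]
}}

```text
time_s: 16.05
tcp_pos: [465.8, 16.8, 47.0]
orientation: [180.0, -0.0, 7.3]
wrist_force: [-1.6, -0.5, 4.9]
opening: 14.0
grip_force: 25.0
```

Contact shows at about 5 N. Releasing, then retreating straight up.

Request:
{"method": "play_rows", "body": {
  "commands": [
    {"tx": 0,"ty": 0,"tz": -0.3,"ax": 0,"ay": 0,"az": 0},
    {"tx": 0,"ty": 0,"tz": 0,"ax": 0,"ay": 0,"az": 0},
    {"tx": 0,"ty": 0,"tz": 0,"ax": 0,"ay": 0,"az": 0},
    {"tx": 0,"ty": 0,"tz": 0,"ax": 0,"ay": 0,"az": 0},
    {"tx": 0,"ty": 0,"tz": 0,"ax": 0,"ay": 0,"az": 0},
    {"tx": 0,"ty": 0,"tz": 0,"ax": 0,"ay": 0,"az": 0}
  ],
  "jaw": 0.4
}}

```text
time_s: 16.65
tcp_pos: [465.8, 16.8, 47.0]
orientation: [180.0, 0.0, 7.3]
wrist_force: [-0.4, 0.1, 0.8]
opening: 36.7
grip_force: 0.0
```

Request:
{"method": "play_rows", "body": {
  "commands": [
    {"tx": 0,"ty": 0,"tz": -8,"ax": 0,"ay": 0,"az": 0},
    {"tx": 0,"ty": 0,"tz": -12,"ax": 0,"ay": 0,"az": 0},
    {"tx": 0,"ty": 0,"tz": -15,"ax": 0,"ay": 0,"az": 0},
    {"tx": 0,"ty": 0,"tz": -20,"ax": 0,"ay": 0,"az": 0},
    {"tx": 0,"ty": 0,"tz": -20,"ax": 0,"ay": 0,"az": 0},
    {"tx": 0,"ty": 0,"tz": -20,"ax": 0,"ay": 0,"az": 0},
    {"tx": -15,"ty": 0,"tz": -10,"ax": 0,"ay": 0,"az": 0},
    {"tx": -20,"ty": 0,"tz": 0,"ax": 0,"ay": 0,"az": 0},
    {"tx": -20,"ty": 0,"tz": 0,"ax": 0,"ay": 0,"az": 0},
    {"tx": 0,"ty": 0,"tz": 0,"ax": 0,"ay": 0,"az": 0}
  ]
}}

```text
time_s: 17.65
tcp_pos: [409.4, 9.9, 152.7]
orientation: [180.0, 0.0, 7.3]
wrist_force: [0.4, 0.6, -0.8]
opening: 36.9
grip_force: 0.0
```

Request:
{"method": "play_rows", "body": {
  "commands": [
    {"tx": 0,"ty": 0,"tz": 0,"ax": 0,"ay": 0,"az": 0},
    {"tx": 0,"ty": 0,"tz": 0,"ax": 0,"ay": 0,"az": 0},
    {"tx": 0,"ty": 0,"tz": 0,"ax": 0,"ay": 0,"az": 0}
  ]
}}

```text
time_s: 17.95
tcp_pos: [412.0, 9.8, 152.1]
orientation: [180.0, -0.0, 7.3]
wrist_force: [-0.1, -0.6, -0.6]
opening: 37.0
grip_force: 0.0
```

```bash
python3 look.py w8; python3 - <<'E'
from h import *
import pickle
z=np.load('w8.npz');p,d=z['p'],z['d'];m=pickle.load(open('w8.pkl','rb'))
rr,cc=np.nonzero(d>0);W=at_depth(m,np.c_[cc,rr],d[rr,cc])
g=W[(abs(W[:,2]-115)<4)&(np.hypot(W[:,0]-465,W[:,1]-17)<40)];print(len(g),cv2.minAreaRect(g[:,:2].astype(np.float32)),np.median(g[:,2]))
A=np.c_[g[:,:2]-g[:,:2].mean(0),np.ones(len(g))];print('top plane slope',np.linalg.lstsq(A,g[:,2],rcond=None)[0])
for k in r.outline_of('window_plate','wrist')[:1]:
    ok=k['pixels']&(d>0);q=at_depth(m,np.c_[np.nonzero(ok)[::-1]],d[ok]);print(np.median(q[:,2]),cv2.minAreaRect(q[abs(q[:,2]-79)<4][:,:2].astype(np.float32)))
s,_=r.capture('side');c=np.zeros((480,800,3),np.uint8);c[:,:400]=p[:,120:520];c[:400,400:]=cv2.resize(s[210:310,260:360],(400,400),interpolation=cv2.INTER_CUBIC)
cv2.imwrite('pics/c8.png',c[...,::-1])
E
```

```text
[412.    9.8 152.1] [ 1.7999e+02 -2.0000e-02  7.3000e+00] 17.95 F [-0.1 -0.6 -0.6] open 36.97425434941553 0.0
1721 ((465.1763000488281, 16.416732788085938), (35.437660217285156, 13.69404411315918), 7.329160690307617) 114.72582261507588
top plane slope [-5.54137135e-03  1.99436822e-02  1.14587184e+02]
78.9641397546535 ((498.4364929199219, 21.263500213623047), (96.54512786865234, 70.74501037597656), 7.39266300201416)
```

View pics/c8.png

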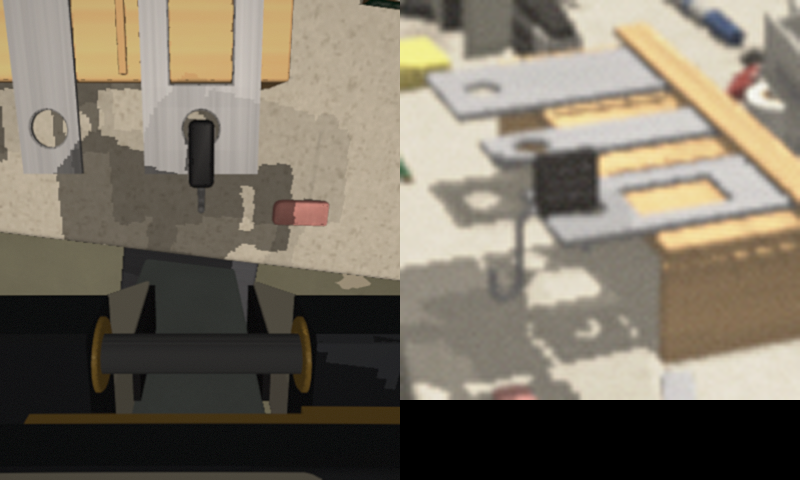

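The picture shows the hook upright on the window plate: grip down on the strip, tip in the hole, shank in front of the plate's end. The grip top is at z 114.7, which is 36 above the plate, and level. The plate is unmoved and the robot is clear.

```bash
python3 -c "
from workcell import r
print(r.close_job())"
```

```text
the job is handed in; nothing more can be done
None
```

The S-hook stands upright in the window plate's round hole, and the job is handed in at about 18 s; the window plate did not move and nothing touched the other two. The first grasp closed on air because the fingertips end about 37 mm short of the reported TCP, so I corrected for that and regrasped.

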